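Third hand for glazing: press the last bead down on its seal and hold it for pinning

ROBOT

A 6-joint arm with a two-finger parallel gripper is mounted at the origin on a cart in front of the work surface, level with it; the furniture and walls round the work are solid. World frame = base frame: x ahead of the robot, y to its left, z up, the work surface at z = 0. Lengths are in mm, angles in rad, forces in N, time in s.
With the tool pointing down it reaches from about 350 to 1000 mm from the base axis. Payload 7.1 kg.
Tool frame: the origin (TCP) lies midway between the tips of the shut fingers; the grasp point (between the pads) lies 19 mm behind it; z points along the fingers, y is the line along which they close (so a half turn about z gives the same grasp; the last joint's range is limited). The gripper opens to 85 mm and grips with 20 to 120 N. Pads are 22 mm wide; open, the fingers measure 114 mm over their backs; the gripper's body (76 mm by 85 mm) begins 54 mm behind the grasp point. The pads swing forward as they close: fully open they stand 13 mm farther back than shut.
Start: joints at [1.311, 0.423, 1.63, -0, 1.089, -0.019], TCP at [149.018, 606.958, 231.319] pointing down, gripper open.
Joint ranges: [-3, 3], [-0.9, 2.11], [0.09, 2.58], [-1.31, 4.45], [0.11, 2.69], [-2.54, 2.54]. Speed limits (rad/s): [2.39, 2.39, 3.01, 3.14, 3.14, 3.14].

INTERFACE

Orientations are given as a rotation vector (axis times angle).
In Python, from rig import telemetry, optics, ticket gives the robot as it stands.
- The arm moves only by the tool servo_tool, never from a script. Its argument "deltas" is a list of rows, each a list of 2 entries, a list of its own where there are three numbers: the shift along the tool's x, y, z in units of 25 mm (1.0 is 25 mm), then the turn about the tool's z in units of 8 degrees (1.0 is 8 degrees). In form: [[[dx, dy, dz], spin], ...]. A call has 1 to 8 rows; each row is the pose to reach, as a shift and turn from the pose commanded when the call began, along the tool's axes at that moment; what a row does not reach only later rows make up. A row lasts 1/8 s, in which the tool goes at most 62.5 mm and 10.7 degrees, less where a joint would pass 70% of its speed; a pose out of reach is approached as far as the arm can. A call with a gripper value outside its range is refused whole. "gripper" is the opening, from -1 (shut) to 1 (fully open), so that 0 is half open, set as the call begins (left out, the last holds). The fingers move at their own pace and stop on an object; "squeeze" is the grip in N (left out, the last holds). Time passes only in rows, so rows that repeat a pose let the fingers close. It gives the time, the measured TCP pose, the force, the opening and the grip force at its end, in the units of the state.
- telemetry.get_state(): the state, without advancing time (a new reading comes with each control period).
- optics.capture(name): name is "scene" or "top" or "wrist"; returns a dict with "color" (384x512x3 uint8, red, green, blue), "depth" (384x512 float32, mm along the optical axis (not along the pixel's ray), 0 where there is no reading), "mtx" (3x3 intrinsics, pixels), "rvec" (rotation vector, rad) and "tvec" (3), from world to camera coordinates, as OpenCV has them; the wrist camera has in their place "hand_eye" (4x4, takes a point from camera to tool coordinates, whose origin is the TCP and whose axes are the flange's). Camera axes: x right, y down, z forward; pixel columns grow to the right and rows downward; lengths in mm; the calibration is good to about 2 mm. A picture is of the moment at which its call begins: read the wrist's pose just before it.
- ticket.sign_off(): hands the job in; it is judged then, once.
The state is a dict: "t": time; "q": joint angles; "qvel": joint speeds; "joint_torque": joint torques, N m; "tool_pos": TCP position; "orientation": TCP orientation; "force": force on the tool from outside, world axes, zero at the start; "torque": the same for the moment, N m; "width": opening from 0.0 (shut) to 1.0 (fully open); "finger_force": force on a finger pad.
Only numpy, scipy, OpenCV 4.12 (cv2) and the standard library are available. Lean on these libraries where they do the work, as an engineer would, in place of code of your own. Each camera call takes 0.05 s, during which the arm holds its last target. There are 200 camera calls.

TASK

I am about to pin the last glazing bead of the window sash lying on the bench. Take the loose bead, lay it in the open near side of the rebate, between the two end beads and up against the frame, and press it straight down at its middle onto the rubber seal until its top is level with the beads already pinned, which takes a steady push of about 14 N. Keep that push for at least three seconds and finish while still pressing and holding the bead; do not lean hard on the sash, keep off the glass, and leave the hammer, the jar and the pencil alone.

Things in the scene. Friction and masses are not known exactly. Their poses are not given: they have to be found in the camera images.
- bead: the loose glazing bead: a straight strip of light wood, 20 mm wide (x) x 178 mm long (y) x 24 mm high (z), edges rounded 3 mm, about 60 g, lying loose on the bench to the left of the sash. Origin: centre of its underside. The same either way round.
- bead_top (a point): centre of the top face of the loose bead, 24 mm above its origin; axes as the bead's
- sash: small wooden window sash lying flat, fixed on the bench: 226 (x) x 286 (y) mm, frame members 30 mm wide, frame top at z = 34 mm. Origin: centre of its underside. Three beads (20 mm wide, tops at z = 48 mm) are pinned along the +x side and both y ends of the 166 x 226 mm rebate opening; only the -x side, toward the robot, lacks its bead.
- seat (a point): on the sash, at its (-73, 0, 24) mm: where the loose bead's origin belongs when against the frame wall, central and level. Axes as the sash's: x from the near wall toward the glass, y along the bead. There the bead's top is at z = 48 mm, 14 mm above the frame, so only its upper 12 mm can stay between fingers. The end beads stand 186 mm apart: 4 mm to spare at each end.
- rebate_wall (a point): middle of the top inner edge of the near frame member, at the sash's (-83, 0, 34) mm: the upright wall below it, facing +x, is the one that the bead's outer long face lies against. Toward the glass (+x) the bead's place is open. Axes as the sash's.
- seal_left (a joint): squash (m) of the +y half of the black rubber seal under the bead's place: 0 = free, about 0.0035 with the bead level, 0.006 = its limit. Each half is 14 mm wide, 90 mm long, centred 45.5 mm to its side of the seat, free top at z = 27.5 mm, and pushes back 2 N per mm; both together 4 N per mm, 14 N at level.
- seal_right (a joint): the same for the -y half of the seal
- pane: the glass pane in the sash, 162 x 222 x 4 mm, fixed; origin at the sash's origin; top face 19.5 mm above the bench. Keep the fingers off it.
- hammer: hammer, 108 x 278 x 27 mm, lying on the bench left of the loose bead; leave alone
- jar: glass jar of pins, 57 mm across, 84 mm high, standing behind the sash (on its +x side); leave alone
- pencil: yellow pencil, 138 mm long, 8 mm high, lying in front of the sash; leave alone

How it is judged:
By the outcome, as a careful person would: the job done as asked, in the order asked, and still so for the second after the job is handed in, while the arm keeps its last pose, push and grip.
It also fails if it takes over 58 s, if anything falls off the work surface, if the arm or the gripper's body presses on something with over 40 N, if the wrist force passes 120 N, or if a joint passes its speed limit or range.

## Working session

There is one attempt and no reset: what is moved stays moved. The work goes in short steps, Python scripts to look and compute and a tool call to move; the robot and the scene stay as the last step left them, time stands still between calls to the robot, and variables do not carry over. Pictures are saved under pics/ and viewed, at most 10 in all, crops included, and the job is handed in when it is done.

Besides the shell and the picture viewer there is one more tool, called after ">>>" as name(argument=value, ...), one argument or row to a line, values as JSON. servo_tool: Moves the arm, as the interface text tells. Its arguments: {"type":"object","properties":{"deltas":{"type":"array"},"gripper":{"type":"number"},"squeeze":{"type":"number"}},"required":["deltas"]}

```bash
mkdir -p pics; cat > h.py <<'E'
import numpy as np, cv2
from rig import telemetry, optics, ticket
def save(n,f):
    c=optics.capture(n); cv2.imwrite(f,c["color"][:,:,::-1]); return c
def world(c):
    # per-pixel world points from depth
    d=c["depth"];K=c["mtx"];v,u=np.indices(d.shape)
    p=np.stack([(u-K[0,2])/K[0,0]*d,(v-K[1,2])/K[1,1]*d,d],-1)
    if "hand_eye" in c:
        s=c["state"];R=cv2.Rodrigues(np.array(s["orientation"],float))[0];H=c["hand_eye"]
        return (p@H[:3,:3].T+H[:3,3])@R.T+s["tool_pos"]
    R=cv2.Rodrigues(np.array(c["rvec"],float))[0]
    return (p-np.ravel(c["tvec"]))@R
E
python3 - <<'E'
from h import *
s=telemetry.get_state();print(s)
c=save("top","pics/top.png");np.savez("top.npz",**c)
c=save("scene","pics/scene.png")
E
```

```text
{'t': 0.0, 'q': array([ 1.31100304e+00,  4.23871134e-01,  1.63073950e+00, -2.40943482e-05,
        1.08859375e+00, -1.89925543e-02]), 'qvel': array([ 6.16850659e-05,  8.52147002e-04,  1.49155757e-03, -1.25017148e-05,
        4.92636279e-04, -1.45850058e-03]), 'joint_torque': array([-7.60408057e-04, -5.57369971e+01, -2.81753844e+01,  7.95238179e-05,
        7.15168600e-03,  1.47339370e-05]), 'tool_pos': array([148.87883505, 606.41554864, 230.50733317]), 'orientation': array([-3.77293768e-01, -3.11864927e+00,  2.51163792e-03]), 'force': array([-0.13992597,  0.09173816, -0.84443076]), 'torque': array([-0.00638662, -0.03019433,  0.03863943]), 'finger_force': 0.0, 'width': 0.9982919973410729}
```

View pics/top.png

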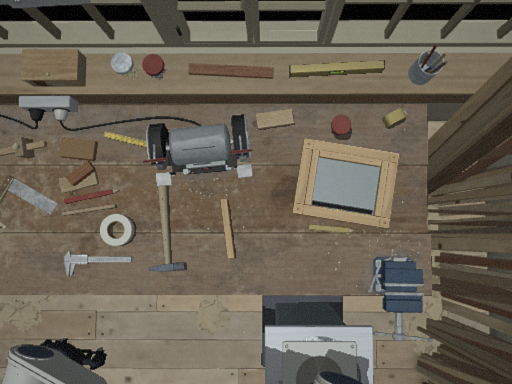

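The top view shows the loose bead around (228,229), the sash at (346,184) slightly rotated with its open dark side near (345,207), the hammer left of the bead, and the pencil at (330,229).

```bash
python3 - <<'E'
from h import *
c=dict(np.load("top.npz"));W=world(c)
for n,(u,v) in dict(bead=(228,229),beadtop=(224,203),beadbot=(231,254),sash=(346,184),pencil=(330,229),bench=(260,200),nearframe=(343,218),hammer=(167,220)).items(): print(n,W[v,u].round(1))
hsv=cv2.cvtColor(c["color"],cv2.COLOR_RGB2HSV);z=W[:,:,2]
def rect(m,n):
    k,l,st,_=cv2.connectedComponentsWithStats(m.astype(np.uint8)); i=1+np.argmax(st[1:,4])
    P=W[l==i]; r=cv2.minAreaRect(P[:,:2].astype(np.float32)); print(n,st[i],r,np.median(P[:,2])); print(cv2.boxPoints(r))
m=np.zeros(z.shape,bool);m[190:265,210:245]=True
rect(m&(z>12)&(z<40),"bead")
m[:]=0;m[130:240,285:405]=True
rect(m&(z>25)&(z<60),"sash"); rect(m&(z>41)&(z<60),"beads")
cv2.imwrite("pics/c.png",cv2.resize(c["color"][130:270,200:410,::-1],None,fx=3.8,fy=3.8,interpolation=cv2.INTER_CUBIC))
E
```

```text
bead [434.9 268.4  25.5]
beadtop [511.8 280.9  25.4]
beadbot [361.3 259.3  22.8]
sash [569.3 -82.6  19.9]
pencil [435.2 -35.3   6.8]
bench [521.9 174.3   5.6]
nearframe [467.7 -69.3  41.5]
hammer [461.2 451.   18.9]
bead [220 199  15  60 421] ((437.2476501464844, 272.12689208984375), (176.85464477539062, 20.595338821411133), 7.817773342132568) 25.22678579084165
[[348.2415  270.30072]
 [351.04294 249.89679]
 [526.2538  273.95306]
 [523.4524  294.357  ]]
sash [ 292  138  107   91 4604] ((573.072509765625, -79.58583068847656), (286.57293701171875, 226.9528045654297), 80.78150939941406) 36.658913614815745
[[ 438.10724  -202.8428  ]
 [ 662.12885  -239.20059 ]
 [ 708.0378     43.671143]
 [ 484.01617    80.02893 ]]
beads [ 304  149   85   68 1232] ((574.1742553710938, -80.8178482055664), (230.0178985595703, 169.00369262695312), 80.83198547363281) 49.13848853073084
[[ 472.4275   -180.89392 ]
 [ 639.2722   -207.82129 ]
 [ 675.921      19.258224]
 [ 509.0763     46.185593]]
```

View pics/scene.png

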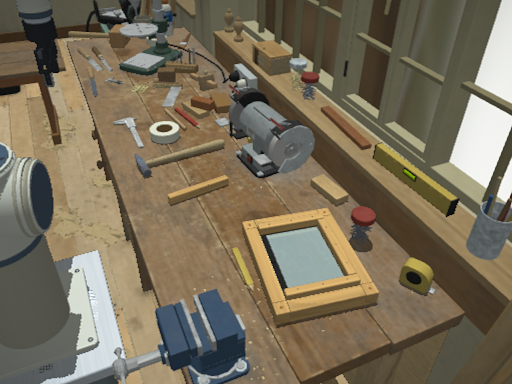

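The scene view shows the bead at (198,189), clear of the hammer and pencil, and the sash at (310,265) with its near side open. I'm moving above the bead.

>>> servo_tool(
  deltas=[
    [[-1.8,-1.29,0],-0.34],
    [[-3.6,-2.58,0],-0.68],
    [[-5.4,-3.86,0],-1.0],
    [[-7.2,-5.15,0],-1.35],
    [[-9,-6.4,0],-1.7],
    [[-10.8,-7.7,0],-2.0],
    [[-12.6,-9,0],-2.35],
    [[-14.4,-10.3,0],-2.7],
  ],
  gripper=1,
)

```text
t: 1.1
tool_pos: [438.1, 269.5, 231.2]
orientation: [0.216, -3.134, 0.0]
force: [0.6, 1.0, 0.6]
width: 1.004
finger_force: 0.0
```

>>> servo_tool(
  deltas=[
    [[0,0,0],0],
    [[0,0,0],0],
    [[0,0,0],0],
  ],
)

```text
t: 1.48
tool_pos: [436.5, 271.8, 231.2]
orientation: [0.216, -3.134, 0.0]
force: [0.7, 0.5, -0.7]
width: 1.003
finger_force: 0.0
```

```bash
python3 - <<'E'
from h import *
s=telemetry.get_state();print(s["tool_pos"],s["orientation"],s["q"])
c=save("wrist","pics/w1.png");c["state"]=s;W=world(c);z=W[:,:,2]
print(c["hand_eye"])
m=((z>16)&(z<35)).astype(np.uint8)
k,l,st,_=cv2.connectedComponentsWithStats(m)
for i in range(1,k):
    if st[i,4]>800:
        P=W[l==i];r=cv2.minAreaRect(P[:,:2].astype(np.float32));print(st[i],r,np.median(P[:,2]))
E
```

```text
[436.46870016 271.80417557 231.18911019] [ 2.15663618e-01 -3.13373537e+00  1.13587472e-05] [ 5.33709897e-01  2.61106384e-01  1.87237162e+00  2.28254592e-04
  1.00851572e+00 -1.17463144e+00]
[[-1.60548588e-03 -9.53165112e-01 -3.02446178e-01  7.75734272e+01]
 [ 9.99998675e-01 -1.44944533e-03 -7.40373169e-04  2.97258170e-02]
 [ 2.67318674e-04 -3.02446966e-01  9.53166177e-01 -1.42654321e+02]
 [ 0.00000000e+00  0.00000000e+00  0.00000000e+00  1.00000000e+00]]
[ 390   63  108  224 5398] ((435.140625, 438.35235595703125), (107.25601959228516, 250.61685180664062), 84.20732116699219) 21.70440396971658
[ 244   79   20  160 2933] ((438.0262145996094, 270.4798889160156), (175.46356201171875, 19.922582626342773), 7.618361949920654) 24.158731633458245
[   0  159   79  167 6973] ((574.8065795898438, 21.375221252441406), (85.05624389648438, 198.97335815429688), 81.08280181884766) 33.43404806941081
[228 299 111  22 974] ((617.5719604492188, 332.2661437988281), (14.571224212646484, 139.9239959716797), 4.592170715332031) 25.39760889553054
```

View pics/w1.png

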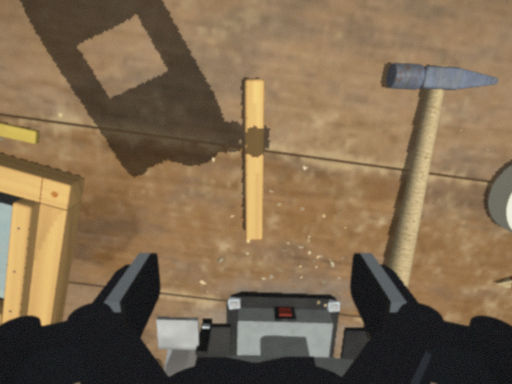

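The wrist view shows the bead upright at (254,160), with the hammer and sash well clear of the fingers. I'll descend and grip.

>>> servo_tool(
  deltas=[
    [[-0.05,-0.06,1.5],0.04],
    [[-0.05,-0.06,3.2],0.04],
    [[-0.05,-0.06,5],0.04],
    [[-0.05,-0.06,6.5],0.04],
    [[-0.05,-0.06,7.6],0.04],
    [[-0.05,-0.06,8.4],0.04],
    [[-0.05,-0.06,8.75],0.04],
    [[-0.05,-0.06,8.75],0.04],
  ],
)

```text
t: 2.52
tool_pos: [438.2, 270.2, 12.4]
orientation: [0.207, -3.134, 0.001]
force: [0.4, -0.3, -0.5]
width: 0.998
finger_force: 0.0
```

>>> servo_tool(
  deltas=[
    [[0,0,0],0],
    [[0,0,0],0],
    [[0,0,0],0],
    [[0,0,0],0],
    [[0,0,0],0],
    [[0,0,0],0],
    [[0,0,0],0],
    [[0,0,0],0],
  ],
  gripper=-1,
  squeeze=60,
)

```text
t: 3.52
tool_pos: [439.0, 269.8, 13.2]
orientation: [-0.205, 3.134, 0.001]
force: [-0.3, -0.9, 5.5]
width: 0.215
finger_force: 58.8
```

>>> servo_tool(
  deltas=[
    [[0,0,-0.6],0],
    [[0,0,-1.8],0],
    [[0,0,-3.2],0],
    [[0,0,-4.8],0],
    [[0,0,-6.2],0],
    [[0,0,-7.2],0],
    [[0,0,-7.5],0],
    [[0,0,-7.5],0],
  ],
)

```text
t: 4.53
tool_pos: [438.6, 269.6, 200.3]
orientation: [-0.205, 3.134, 0.0]
force: [-1.4, 0.4, -1.0]
width: 0.21
finger_force: 58.9
```

>>> servo_tool(
  deltas=[
    [[-0.05,-1,0],0.5],
    [[-0.15,-2.9,0],1.3],
    [[-0.25,-4.9,0],2.1],
    [[-0.35,-6.9,0],2.9],
    [[-0.45,-8.9,0],3.7],
    [[-0.55,-10.9,0],4.5],
    [[-0.65,-12.7,0],5.3],
    [[-0.69,-13.7,0],6.0],
  ],
)

```text
t: 5.52
tool_pos: [499.7, -69.6, 198.6]
orientation: [-1.095, -2.942, 0.001]
force: [-0.4, 0.5, -0.8]
width: 0.212
finger_force: 59.0
```

>>> servo_tool(
  deltas=[
    [[0,0,0],1],
    [[0,0,0],2],
    [[0,0,0],3],
    [[0,0,0],4],
    [[0,0,0],5.2],
    [[0,0,0],6.3],
    [[0,0,0],7],
    [[0,0,0],7.34],
  ],
)

```text
t: 6.52
tool_pos: [499.4, -67.5, 198.5]
orientation: [-2.394, -2.031, 0.003]
force: [0.3, -0.8, -0.7]
width: 0.212
finger_force: 59.0
```

>>> servo_tool(
  deltas=[
    [[0,0,0],0],
    [[0,0,0],0],
  ],
)

```text
t: 6.78
tool_pos: [499.9, -67.6, 199.3]
orientation: [-2.391, -2.036, 0.001]
force: [0.1, -0.4, -0.1]
width: 0.214
finger_force: 59.0
```

```bash
python3 - <<'E'
from h import *
s=telemetry.get_state();print(s["t"],s["tool_pos"],s["orientation"],s["q"],s["finger_force"],s["force"])
c=save("wrist","pics/w2.png");c["state"]=s;W=world(c);z=W[:,:,2]
np.savez("w2.npz",W=W,color=c["color"])
for n,a,b in(("frame",28,39),("beads",43,55),("held",185,240)):
    k,l,st,_=cv2.connectedComponentsWithStats(((z>a)&(z<b)).astype(np.uint8))
    for i in range(1,k):
        if st[i,4]>500:
            P=W[l==i];r=cv2.minAreaRect(P[:,:2].astype(np.float32));print(n,st[i],r,np.median(P[:,2]));print(cv2.boxPoints(r).round(1).tolist())
E
```

```text
6.775 [499.92104427 -67.55605101 199.30887751] [-2.39131414e+00 -2.03575666e+00  1.49391445e-03] [-1.57906798e-01  2.91451938e-01  1.91847427e+00 -9.42202141e-06
  9.33121187e-01  2.38354779e-03] 58.96025061607361 [ 0.08596585 -0.35313379 -0.07172326]
frame [  210     7   270   294 20317] ((573.1558837890625, -80.34927368164062), (285.72674560546875, 226.45724487304688), 80.55461120605469) 33.965108310435085
[[438.0, -202.6999969482422], [661.4000244140625, -239.89999389648438], [708.2999877929688, 42.0], [484.8999938964844, 79.19999694824219]]
frame [ 307   71  113  193 1421] ((598.2765502929688, -85.14801788330078), (189.1536102294922, 84.67716979980469), 78.93618774414062) 33.49290173450416
[[538.5999755859375, -169.8000030517578], [621.7000122070312, -186.10000610351562], [658.0, -0.5], [574.9000244140625, 15.800000190734863]]
frame [ 40 271  71  31 594] ((287.1633605957031, -162.3008270263672), (28.084821701049805, 72.99806213378906), 45.44979476928711) 31.176479250220922
[[251.3000030517578, -146.6999969482422], [303.29998779296875, -197.89999389648438], [323.0, -177.89999389648438], [271.0, -126.69999694824219]]
beads [  246    45   200   239 10878] ((573.5250244140625, -81.08074951171875), (225.4166259765625, 165.32778930664062), 80.73470306396484) 47.801507274599174
[[473.79998779296875, -179.0], [637.0, -205.60000610351562], [673.2999877929688, 16.799999237060547], [510.1000061035156, 43.5]]
held [  193    57   121   305 17060] ((504.0445556640625, -50.50872039794922), (141.7386474609375, 44.91071701049805), 71.23686218261719) 210.561951858825
[[460.0, -110.4000015258789], [502.5, -124.80000305175781], [548.0999755859375, 9.399999618530273], [505.6000061035156, 23.799999237060547]]
```

View pics/w2.png

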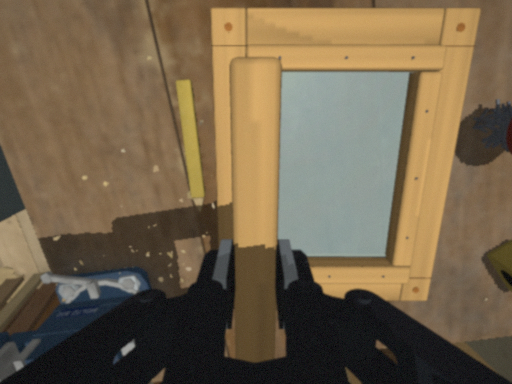

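The wrist view shows the held bead from its far end at (255,57) to about (255,360), between the fingers at (225,265) and (285,265). The sash opening lies just right of it and the pencil is at (190,140). Next I'll check how the bead sits in the grip.

```bash
python3 - <<'E'
from h import *
d=np.load("w2.npz");W=d["W"];s=telemetry.get_state()
R=cv2.Rodrigues(np.array(s["orientation"],float))[0]
T=(W-s["tool_pos"])@R   # tool coords
m=(T[:,:,2]>-16)&(T[:,:,2]<-5)&(abs(T[:,:,1])<16)
m[230:]=0
P=T[m];r=cv2.minAreaRect(P[:,:2].astype(np.float32));print(r,P.min(0),P.max(0))
for x0 in range(-90,-20,10):
    q=P[abs(P[:,0]-x0)<3]
    if len(q): print(x0,np.percentile(q[:,1],[1,50,99]).round(1),np.median(q[:,2]).round(2))
E
```

```text
((53.09356689453125, -0.4361257553100586), (70.97616577148438, 20.102006912231445), 0.2872299253940582) [ 17.65570839 -10.54355951 -14.14392228] [88.55632135  9.77143738 -6.73677579]
```

>>> servo_tool(
  deltas=[
    [[-0.03,0.17,0.8],0],
    [[-0.03,0.17,2],0],
    [[-0.03,0.17,3.3],0],
    [[-0.03,0.17,4.3],0],
    [[-0.03,0.17,5.1],0],
    [[-0.03,0.17,5.7],0],
    [[-0.03,0.17,6.1],0],
    [[-0.03,0.17,6.24],0],
  ],
)

```text
t: 7.82
tool_pos: [504.4, -69.0, 43.7]
orientation: [-2.393, -2.035, 0.0]
force: [-0.5, 0.1, -1.0]
width: 0.215
finger_force: 59.0
```

>>> servo_tool(
  deltas=[
    [[0,0,0],0],
    [[0,0,0],0],
    [[0,0,0],0],
  ],
)

```text
t: 8.2
tool_pos: [504.8, -69.1, 44.6]
orientation: [2.392, 2.035, 0.001]
force: [-0.7, 0.4, -0.7]
width: 0.215
finger_force: 59.0
```

```bash
python3 - <<'E'
from h import *
s=telemetry.get_state();print(s["t"],s["tool_pos"],s["orientation"],s["force"],s["torque"])
c=save("wrist","pics/w3.png");c["state"]=s;W=world(c);z=W[:,:,2]
R=cv2.Rodrigues(np.array(s["orientation"],float))[0];T=(W-s["tool_pos"])@R
for x in(30,50,70,80,86,88,92,95,98):
  q=T[(abs(T[:,:,0]-x)<1.5)&(abs(T[:,:,1])<8)];print(x,np.median(q[:,2]).round(1),len(q))
E
```

```text
8.2 [504.78391843 -69.09685946  44.55153672] [2.39248204e+00 2.03495823e+00 8.98802849e-04] [-0.68097044  0.40399465 -0.67152343] [-0.02506038  0.02970001  0.00092563]
30 -11.2 262
50 -11.4 289
70 -11.4 338
80 -11.5 334
86 -11.3 343
88 -10.5 243
92 8.1 446
95 -3.2 370
98 -3.5 357
```

View pics/w3.png

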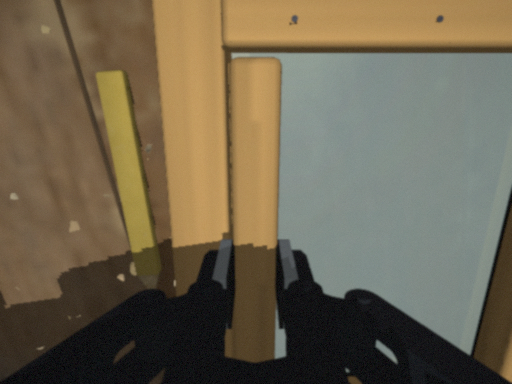

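The bead sits between the end beads: its end is at (255,57), the end bead's edge at row 50, and there's a small gap to the near wall at column 228. I'll ease it against the wall.

>>> servo_tool(
  deltas=[
    [[0,0,0.06],0],
    [[0,-0.04,0.08],0],
    [[0,-0.08,0.08],0],
    [[0,-0.12,0.08],0],
    [[0,-0.12,0.08],0],
    [[0,-0.12,0.08],0],
  ],
)

```text
t: 9.0
tool_pos: [501.7, -68.6, 42.1]
orientation: [2.393, 2.035, 0.0]
force: [0.6, 0.2, -0.7]
width: 0.215
finger_force: 58.9
```

>>> servo_tool(
  deltas=[
    [[0,-0.03,0],0],
    [[0,-0.03,0],0],
    [[0,-0.03,0],0],
  ],
)

```text
t: 9.38
tool_pos: [501.6, -68.6, 42.3]
orientation: [2.392, 2.034, 0.002]
force: [4.6, -0.7, -3.1]
width: 0.212
finger_force: 58.8
```

>>> servo_tool(
  deltas=[
    [[0,0,0.03],0],
    [[0,0,0.06],0],
    [[0,0,0.09],0],
    [[0,0,0.12],0],
    [[0,0,0.14],0],
    [[0,0,0.14],0],
    [[0,0,0.14],0],
  ],
)

```text
t: 10.25
tool_pos: [501.7, -68.5, 39.1]
orientation: [2.392, 2.034, 0.002]
force: [4.6, -0.4, 4.9]
width: 0.213
finger_force: 59.7
```

>>> servo_tool(
  deltas=[
    [[0,0,0.02],0],
    [[0,0,0.04],0],
    [[0,0,0.04],0],
    [[0,0,0.04],0],
  ],
)

```text
t: 10.75
tool_pos: [501.7, -68.5, 38.3]
orientation: [2.392, 2.034, 0.002]
force: [4.8, -0.4, 7.6]
width: 0.215
finger_force: 60.1
```

>>> servo_tool(
  deltas=[
    [[0,0,0.02],0],
    [[0,0,0.04],0],
    [[0,0,0.06],0],
    [[0,0,0.06],0],
    [[0,0,0.06],0],
    [[0,0,0.06],0],
  ],
)

```text
t: 11.5
tool_pos: [501.6, -68.5, 37.0]
orientation: [2.392, 2.034, 0.002]
force: [2.7, 0.3, 11.5]
width: 0.209
finger_force: 60.6
```

```bash
cat > chk.py <<'E'
from h import *
s=telemetry.get_state();print(s["t"],s["tool_pos"],s["force"],s["torque"])
c=save("wrist","pics/w4.png");c["state"]=s;W=world(c)
R=cv2.Rodrigues(np.array(s["orientation"],float))[0];T=(W-s["tool_pos"])@R
for x in(30,40,50,60,70,80,85):
  q=W[(abs(T[:,:,0]-x)<1.5)&(abs(T[:,:,1])<7)];print(x,np.median(q[:,2]).round(2),end="; ")
for y in (-25,-15,0,30,60,80):
  q=W[(abs(T[:,:,0]-102)<5)&(abs(T[:,:,1]-y)<3)];print("end",y,np.median(q[:,2]).round(2),end="; ")
for x in (30,50,70,85):
  q=W[(abs(T[:,:,0]-x)<2)&(abs(T[:,:,1]+22)<5)];print("frame",x,np.median(q[:,2]).round(2),end="; ")
cv2.imwrite("pics/w4c.png",cv2.resize(c["color"][0:250,140:360,::-1],None,fx=2.4,fy=2.4))
t=optics.capture("top");V=world(t)
S=np.array([501.2,-68.6]);xa=np.array([.9867,-.1625]);ya=np.array([.1625,.9867])
u=(V[:,:,:2]-S)@xa;v=(V[:,:,:2]-S)@ya
print()
for a in(-80,-70,-60,60,70,80):
  q=V[(abs(u)<7)&(abs(v-a)<4)];print("top",a,np.median(q[:,2]).round(1) if len(q) else None,end="; ")
for a in(-103,103): q=V[(abs(u)<7)&(abs(v-a)<6)];print("topend",a,np.median(q[:,2]).round(1) if len(q) else None)
E
python3 chk.py
```

```text
11.5 [501.64572775 -68.52281507  37.03640035] [ 2.65138109  0.34041441 11.53736294] [-0.05651487 -0.59904337  0.02509575]
30 48.16; 40 48.2; 50 48.19; 60 48.19; 70 48.2; 80 48.2; 85 48.33; end -25 34.04; end -15 33.99; end 0 47.99; end 30 48.09; end 60 47.97; end 80 47.98; frame 30 33.95; frame 50 34.07; frame 70 33.99; frame 85 34.06; 
top -80 None; top -70 None; top -60 420.5; top 60 370.8; top 70 49.1; top 80 50.7; topend -103 None
topend 103 49.2
```

View pics/w4c.png

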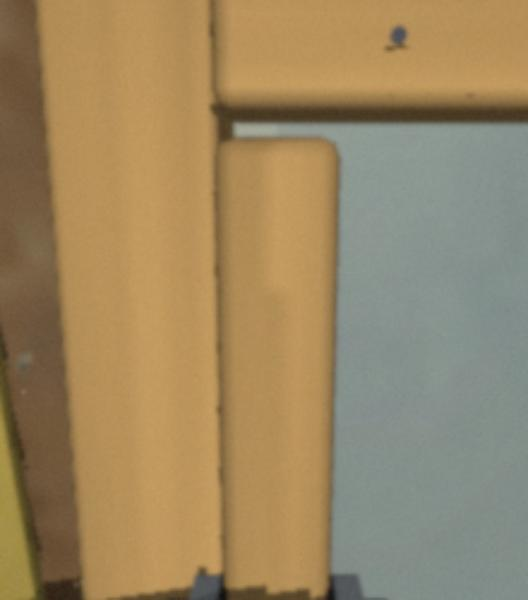

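The crop shows the bead flush along the wall (column 220) with an even gap to the end bead at (285,125). By depth it's still about 0.2 mm high, so I'll press slightly more.

>>> servo_tool(
  deltas=[
    [[0,-0.01,0.01],0],
    [[0,-0.01,0.02],0],
    [[0,-0.01,0.02],0],
    [[0,-0.01,0.02],0],
    [[0,-0.01,0.02],0],
    [[0,-0.01,0.02],0],
    [[0,-0.01,0.02],0],
    [[0,-0.01,0.02],0],
  ],
)

```text
t: 12.6
tool_pos: [501.7, -68.5, 36.8]
orientation: [2.392, 2.034, 0.003]
force: [3.1, 0.5, 13.9]
width: 0.216
finger_force: 60.9
```

```bash
python3 chk.py
```

```text
12.6 [501.67382058 -68.54796588  36.80275209] [ 3.10801936  0.51619445 13.89315156] [-0.03898501 -0.55515505  0.02683163]
30 47.97; 40 47.91; 50 48.01; 60 48.04; 70 48.04; 80 48.01; 85 48.05; end -25 34.03; end -15 33.99; end 0 48.06; end 30 48.0; end 60 48.02; end 80 48.15; frame 30 34.07; frame 50 34.11; frame 70 34.07; frame 85 33.98; 
top -80 None; top -70 None; top -60 421.2; top 60 370.6; top 70 50.7; top 80 49.3; topend -103 None
topend 103 49.2
```

It's level at 13.9 N, so I'll hold it there.

>>> servo_tool(
  deltas=[
    [[0,0,0],0],
    [[0,0,0],0],
    [[0,0,0],0],
    [[0,0,0],0],
    [[0,0,0],0],
    [[0,0,0],0],
    [[0,0,0],0],
    [[0,0,0],0],
  ],
)

```text
t: 13.7
tool_pos: [501.7, -68.5, 36.8]
orientation: [2.392, 2.034, 0.003]
force: [3.1, -0.8, 14.2]
width: 0.218
finger_force: 60.9
```

>>> servo_tool(
  deltas=[
    [[0,0,0],0],
    [[0,0,0],0],
    [[0,0,0],0],
    [[0,0,0],0],
    [[0,0,0],0],
    [[0,0,0],0],
    [[0,0,0],0],
    [[0,0,0],0],
  ],
)

```text
t: 14.7
tool_pos: [501.7, -68.5, 36.8]
orientation: [2.392, 2.034, 0.002]
force: [3.5, 0.7, 13.5]
width: 0.218
finger_force: 60.9
```

>>> servo_tool(
  deltas=[
    [[0,0,0],0],
    [[0,0,0],0],
    [[0,0,0],0],
    [[0,0,0],0],
    [[0,0,0],0],
    [[0,0,0],0],
    [[0,0,0],0],
    [[0,0,0],0],
  ],
)

```text
t: 15.7
tool_pos: [501.6, -68.5, 36.8]
orientation: [2.392, 2.034, 0.002]
force: [3.7, -0.0, 13.5]
width: 0.211
finger_force: 60.9
```

>>> servo_tool(
  deltas=[
    [[0,0,0],0],
    [[0,0,0],0],
    [[0,0,0],0],
    [[0,0,0],0],
    [[0,0,0],0],
    [[0,0,0],0],
    [[0,0,0],0],
    [[0,0,0],0],
  ],
)

```text
t: 16.7
tool_pos: [501.7, -68.5, 36.8]
orientation: [2.392, 2.034, 0.003]
force: [3.1, 0.0, 14.0]
width: 0.207
finger_force: 60.9
```

```bash
python3 chk.py
```

```text
16.7 [501.68363399 -68.53962817  36.77788928] [3.05205998e+00 3.70135712e-03 1.39501823e+01] [-0.06587649 -0.50632613  0.00291984]
30 48.06; 40 47.98; 50 47.94; 60 47.96; 70 48.01; 80 47.93; 85 48.01; end -25 34.03; end -15 33.98; end 0 48.03; end 30 48.05; end 60 48.03; end 80 48.04; frame 30 33.91; frame 50 34.03; frame 70 34.05; frame 85 34.07; 
top -80 None; top -70 None; top -60 422.9; top 60 371.0; top 70 49.0; top 80 49.2; topend -103 None
topend 103 49.8
```

```bash
python3 -c "
from rig import ticket;print(ticket.sign_off())"
```

```text
the job is handed in; nothing more can be done
None
```

The bead is in its place against the near wall and level with the pinned beads; I held it there at about 14 N for over 4 s and handed in at about 17 s, still gripping and pressing (level checked only on the half the wrist camera sees).

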